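Weigh the next carton of a parts order

TASK

Weigh the next carton of this parts order: set the bearing that was left on the scale down in the empty near half of the blue order tray without dropping it, then, with the deck empty, press the green zero key fully down and let it up. Then slide the top carton of the stack sideways onto the scale, without lifting it, so that it lies flat, square and centred on the steel deck. Leave the three cartons below it and everything else where they are, and keep off the zero key while anything is on the deck.

Things in the scene. Friction and masses are not known exactly. Their poses are not given: they have to be found in the camera images.
- bearing_center (a point): Loose steel ball bearing with a brown seal ring, 55 mm outside diameter, 30 mm bore, 26 mm high, about 0.26 kg; at the start it lies flat on the scale's deck. The point is its centre, half-way up (13 mm above what it lies on); z is its axis.
- tray_near (a point): Centre of the floor's upper face (4 mm above the bench) in the empty half, nearer the robot, of the blue open order tray (fixed, 240 mm x by 170 mm y, 40 mm high, walls 4 mm). A divider as high as the walls makes two halves, each 114 mm (x) by 162 mm (y) inside. Axes are the tray's. The tray stands on one side of the scale, the carton stack on the other; which is which varies.
- deck_center (a point): Centre of the top face of the scale's steel deck, 69 mm above the bench; deck 230 mm (x) by 190 mm (y), flat, no rim. Axes are the scale's: x away from the robot, y to the left, z up. The grey scale is fixed. Its console with display and keys, 43 mm high, lies 117 to 177 mm from this point towards -x.
- zero_key_top (a point): Centre of the top face of the round green zero key (24 mm diameter) on the scale's console, 50 mm above the bench at rest, 7 mm above the console; it moves with the key. It is 147 mm towards -x and 49 mm towards -y (right) of the deck's centre. The two flat grey keys beside it are only marks.
- zero_key (a joint): Travel of the green zero key in m: 0 at rest, 0.005 fully down, straight down; springs back when let go. It takes about 1 N to start and 4.6 N fully down.
- carton_top_center (a point): Centre (half-way up, 84 mm above the bench at the start) of the top one of four equal flat stiff cartons, dark blue with a pale band and white blank labels, each 200 mm (x) by 150 mm (y) by 24 mm high, 0.25 to 0.55 kg, stacked on the bench beside the deck. Axes x, y run along its sides, x roughly the scale's x; a 200 mm side faces the deck.
- carton_under_center (a point): Centre (half-way up) of the carton just below the top one, same size; its top face is 72 mm above the bench. It stays.
- carton_low_center (a point): Centre of the third carton from the top, same size. It stays.
- carton_bottom_center (a point): Centre of the lowest carton, same size, lying on the bench. It stays.
- plug_box_a: Small white carton with a red band, 80 x 25 x 25 mm, lying in the far half of the tray; origin at the centre of its underside. It stays.
- plug_box_b: Second such small carton in the far half of the tray. It stays.
- scanner: Black and grey hand-held barcode reader lying on its side, about 85 x 160 mm, 50 mm high; bystander at the right front. Origin on the bench beside its head, near its middle.
- tape_dispenser: Black desk tape dispenser, 150 x 60 mm, 84 mm high; bystander at the left front. Origin at the centre of its underside.
- oil_filter: Blue spin-on oil filter with a white band, 76 mm diameter, 96 mm high, upright; bystander at the right. Origin at the centre of its underside.
- pad_box: Red carton of brake pads, 165 x 95 x 65 mm; bystander at the left. Origin at the centre of its underside.
- deck: The scale's steel deck itself; origin at the centre of its underside, 13 mm below deck_center.
- bearing: The same bearing; origin at the centre of its underside.
- carton_top: The same top carton; origin at the centre of its underside, which is 72 mm above the bench on the stack, 3 mm higher than the deck. The gap between stack and deck is about 15 to 50 mm; the edges of neighbouring cartons in the stack lie within some 5 mm of one another.
- carton_under: The same second carton; origin at the centre of its underside.
There are look-alikes about, which are no part of the job. There is more than one size of the bearing; the job needs the smaller.

How it is judged:
By the outcome, as a careful person would: the job done as asked, in the order asked, and still so for the second after the job is handed in, with the robot touching nothing.
It also fails if it takes over 67 s, if anything falls off the work surface, if the arm or the gripper's body presses on something with over 40 N, if the wrist force passes 120 N, or if a joint passes its speed limit or range.

ROBOT

A 6-joint arm with a two-finger parallel gripper is mounted at the origin on the work surface. World frame = base frame: x ahead of the robot, y to its left, z up, the work surface at z = 0. Lengths are in m, angles in degrees, forces in N, time in s.
With the tool pointing down it reaches from about 0.375 to 0.9 m from the base axis. Payload 3.1 kg.
Tool frame: the origin (TCP) lies at the very end of the fingers, on their centre line; the grasp point (between the pads) lies 19 mm behind it; z points along the fingers, y is the direction in which the jaws open and shut (so a half turn about z gives the same grasp; the last joint's range is limited). The gripper opens to 87 mm and grips with 3 to 60 N. Pads are 19 mm wide; open, the fingers measure 117 mm over their backs; the gripper's body (75 mm by 190 mm) begins 51 mm behind the grasp point.
Start: joints at [-77.435, 30.224, 82.088, -0, 67.689, -10.227], TCP at [0.242, -0.576, 0.223] pointing down, gripper open.
Joint ranges: [-176.69, 176.69], [-43.24, 126.21], [12.49, 139.97], [-82, 262], [0, 151.66], [-163.58, 163.58]. Speed limits (degrees/s): [159.86, 159.86, 180, 180, 180, 180].

INTERFACE

Orientations are given as a 3x3 rotation matrix whose columns are the frame's x, y, z axes.
In Python, from rig import read_state, capture, hand_in gives the robot as it stands. The module is installed in compiled form; this text tells all that it offers.
- The arm moves only by the tool send_rows, never from a script. Its argument "moves" is one flat list of numbers, 7 for each row, row after row: the turn, a rotation vector about the world's x, y, z in degrees, then the shift along the world's x, y, z in cm, then the gripper's target within -1 to 1 (fully open at 1, half-way at 0, shut at -1). In form: [rx, ry, rz, tx, ty, tz, hand, rx, ry, rz, tx, ty, tz, hand, ...]. A call has 1 to 20 rows; each row shifts and turns the commanded pose from where the row before left it; what a row does not reach is not made up. A row lasts 1/10 s, in which the tool goes at most 50 mm and 8.59 degrees, less where a joint would pass 70% of its speed; a pose out of reach is approached as far as the arm can. A call with a gripper value outside its range is refused whole. The fingers move at their own pace and stop on an object; the grip force is fixed at half the most. Time passes only in rows, so rows that do not move let the fingers close. It gives the time, the measured TCP pose, the force and the opening at its end, in the units of the state.
- read_state(): the state, without advancing time (a new reading comes with each control period).
- capture(name): name is "side" or "top" or "wrist"; returns a dict with "pixels" (400x640x3 uint8, red, green, blue), "vertical_fov" (degrees; the focal length in pixels is half the picture's height over the tangent of half this angle, whatever the lens; pixels are square), "cx", "cy" (the principal point, pixels), "rvec" (rotation vector, rad) and "tvec" (3), from world to camera coordinates, as OpenCV has them. Camera axes: x right, y down, z forward; pixel columns grow to the right and rows downward; lengths in m; the calibration is good to about 2 mm. A picture is of the moment at which its call begins. There is no depth.
- hand_in(): hands the job in, once; it reports no verdict.
The state is a dict: "time_s": time; "joint_positions": joint angles; "qvel": joint speeds; "tau": joint torques, N m; "position": TCP position; "tcp_rot": TCP orientation; "force": force on the tool from outside, world axes, zero at the start; "moment": the same for the moment, N m; "opening": opening from 0.0 (shut) to 1.0 (fully open).
Only numpy, scipy, OpenCV 4.12 (cv2) and the standard library are available. Lean on these libraries where they do the work, as an engineer would, in place of code of your own. Each camera call takes 0.05 s, during which the arm holds its last target.

## Working session

There is one attempt and no reset: what is moved stays moved. The work goes in short steps, Python scripts to look and compute and a tool call to move; the robot and the scene stay as the last step left them, time stands still between calls to the robot, and variables do not carry over. Pictures are saved under pics/ and viewed, and the job is handed in when it is done.

Besides the shell and the picture viewer there is one more tool, called after "Call:" as name(argument=value, ...), one argument or row to a line, values as JSON. send_rows: Moves the arm, as the interface text tells. Its arguments: {"type":"object","properties":{"moves":{"type":"array","items":{"type":"number"}}},"required":["moves"]}

```bash
mkdir -p pics; cat > h.py <<'E'
import numpy as np, cv2
from rig import read_state, capture, hand_in
def snap(name,fn):
    c=capture(name); cv2.imwrite('pics/'+fn,cv2.cvtColor(c['pixels'],cv2.COLOR_RGB2BGR))
    np.savez('pics/'+fn[:-4]+'.npz',**c); return c
def load(fn): 
    d=np.load('pics/'+fn+'.npz'); return {k:d[k] for k in d}
def K(c):
    h=c['pixels'].shape[0]; f=h/2/np.tan(np.radians(float(c['vertical_fov']))/2)
    return np.array([[f,0,float(c['cx'])],[0,f,float(c['cy'])],[0,0,1]])
def ray(c,uv):
    R=cv2.Rodrigues(np.array(c['rvec'],float))[0]; t=np.array(c['tvec'],float).ravel()
    d=R.T@np.linalg.inv(K(c))@np.array([uv[0],uv[1],1.]); return -R.T@t,d
def onz(c,uv,z):
    o,d=ray(c,uv); return o+d*(z-o[2])/d[2]
def proj(c,P):
    return cv2.projectPoints(np.array(P,float).reshape(-1,3),np.array(c['rvec'],float),np.array(c['tvec'],float),K(c),None)[0].reshape(-1,2)
E
python3 - <<'E'
from h import *
for n in('side','top','wrist'):
    c=snap(n,n+'0.png'); print(n,c['vertical_fov'],c['cx'],c['cy'],ray(c,(320,200)))
s=read_state(); print({k:np.round(v,3).tolist() for k,v in s.items()})
E
```

```text
side 52.279011575823155 323.64788722653157 201.37602931018662 (array([0.31741653, 0.75859187, 0.957438  ]), array([ 0.16343797, -0.62901764, -0.76007655]))
top 57.487979535644016 318.6541633719577 200.288304831733 (array([0.32196672, 0.01220791, 1.3692735 ]), array([ 0.1129049 , -0.00350644, -0.99360678]))
wrist 65.57577869088541 319.8014224809566 200.5823436042716 (array([ 0.31083549, -0.54643367,  0.38279367]), array([-0.25462053, -0.10532575, -0.96129017]))
{'time_s': 0.15, 'joint_positions': [-77.436, 30.268, 82.139, 0.003, 67.688, -10.226], 'qvel': [-0.037, -0.171, -0.185, -0.145, -0.1, 0.033], 'tau': [0.0, -44.043, -17.684, 0.063, 0.055, -0.0], 'position': [0.242, -0.576, 0.222], 'tcp_rot': [[0.922, 0.387, -0.0], [0.387, -0.922, 0.002], [0.0, -0.002, -1.0]], 'force': [0.172, -0.094, 0.624], 'moment': [-0.023, 0.072, -0.002], 'opening': 0.998}
```

View pics/top0.png

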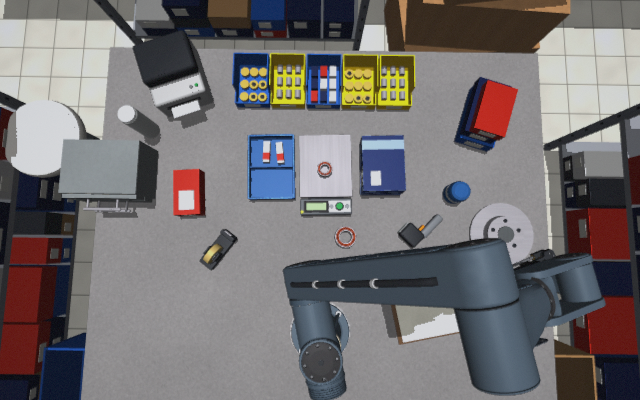

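View pics/side0.png

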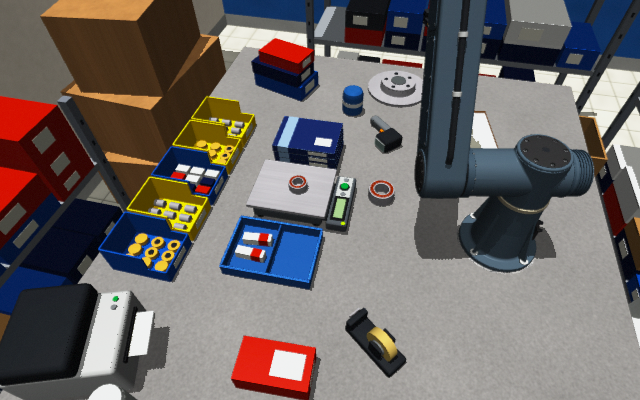

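View pics/wrist0.png

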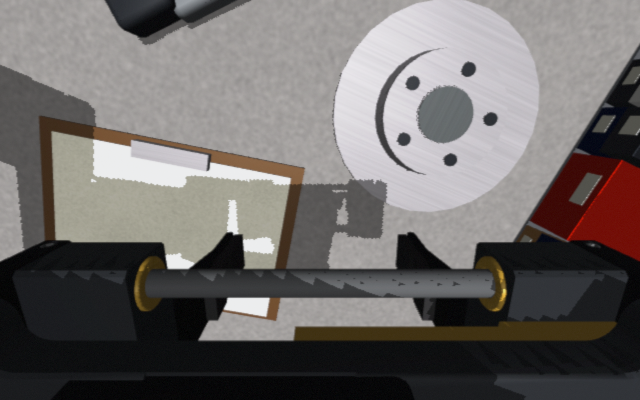

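Two bearings show in the top view. One is at (325,170) on the deck, the other at (345,237) on the bench and looks larger. Green keys are at (340,206) on the console, plus a printer button at the far left. I'll enlarge to confirm which is which and measure.

```bash
python3 - <<'E'
from h import *
c=load('top0'); im=cv2.cvtColor(c['pixels'],cv2.COLOR_RGB2BGR)
cv2.imwrite('pics/top0z.png',cv2.resize(im[125:260,235:425],None,fx=4,fy=4,interpolation=cv2.INTER_CUBIC))
hsv=cv2.cvtColor(im,cv2.COLOR_BGR2HSV)
roi=np.zeros(im.shape[:2],np.uint8); roi[125:260,235:425]=255
def comps(m,name,z,amin=20):
    m=cv2.bitwise_and(m,roi)
    cs,_=cv2.findContours(m,cv2.RETR_EXTERNAL,cv2.CHAIN_APPROX_NONE)
    for k in cs:
        if cv2.contourArea(k)<amin: continue
        (u,v),wh,a=cv2.minAreaRect(k); b=cv2.boxPoints(((u,v),wh,a))
        print(name,'px',np.round((u,v),1),np.round(wh,1),round(a,1),'ctr',np.round(onz(c,(u,v),z),4)[:2])
        W=[onz(c,p,z)[:2] for p in b]; print('   corners',np.round(W,4).tolist(), 'sides',np.round([np.linalg.norm(W[i]-W[i-1]) for i in range(4)],4))
comps(cv2.inRange(hsv,(0,80,50),(12,255,255)),'red@.095',.095)
comps(cv2.inRange(hsv,(0,80,50),(12,255,255)),'red@.035',.035)
comps(cv2.inRange(hsv,(45,100,50),(85,255,255)),'green',.05)
comps(cv2.inRange(hsv,(95,80,30),(125,255,255)),'blue@.04',.04,300)
comps(cv2.inRange(hsv,(95,40,30),(125,255,255)),'blue@.096',.096,300)
comps(cv2.inRange(hsv,(0,0,130),(180,40,255)),'grey@.069',.069,300)
E
```

```text
red@.095 px [345. 236.] [18. 18.] 90.0 ctr [ 0.342 -0.081]
   corners [[0.3728, -0.0494], [0.3737, -0.1122], [0.3113, -0.1124], [0.3105, -0.0499]] sides [0.0623 0.0628 0.0623 0.0625]
red@.095 px [324. 168.] [12. 12.] 90.0 ctr [ 0.5814 -0.0049]
   corners [[0.6028, 0.0167], [0.6034, -0.026], [0.56, -0.0265], [0.5594, 0.0161]] sides [0.0433 0.0427 0.0433 0.0425]
red@.095 px [280.5 156.5] [7. 5.] 90.0 ctr [0.6208 0.1506]
   corners [[0.6334, 0.1599], [0.6337, 0.142], [0.6082, 0.1414], [0.608, 0.1592]] sides [0.0255 0.0178 0.0255 0.0178]
red@.095 px [266. 156.] [6. 6.] 90.0 ctr [0.6219 0.2023]
   corners [[0.6326, 0.2134], [0.633, 0.192], [0.6111, 0.1913], [0.6108, 0.2127]] sides [0.0218 0.0214 0.0218 0.0214]
red@.035 px [345. 236.] [18. 18.] 90.0 ctr [ 0.3429 -0.0854]
   corners [[0.3752, -0.0523], [0.3761, -0.118], [0.3108, -0.1182], [0.3099, -0.0529]] sides [0.0653 0.0658 0.0653 0.0654]
red@.035 px [324. 168.] [12. 12.] 90.0 ctr [ 0.5936 -0.0057]
   corners [[0.616, 0.0169], [0.6166, -0.0278], [0.5712, -0.0283], [0.5706, 0.0162]] sides [0.0454 0.0447 0.0454 0.0446]
red@.035 px [280.5 
[... 929 characters left out ...]
tr [ 0.2833 -0.1936]
   corners [[0.2999, -0.0327], [0.3044, -0.3548], [0.2667, -0.3541], [0.2623, -0.033]] sides [0.0377 0.3222 0.0377 0.3211]
blue@.096 px [382.5 164.5] [59. 45.] 90.0 ctr [ 0.5968 -0.2127]
   corners [[0.7033, -0.1326], [0.7057, -0.294], [0.4922, -0.2913], [0.4899, -0.1328]] sides [0.2134 0.1615 0.2135 0.1585]
blue@.096 px [271.  166.5] [65. 48.] 90.0 ctr [0.5839 0.1833]
   corners [[0.7011, 0.2727], [0.7036, 0.1006], [0.4689, 0.0956], [0.4665, 0.2643]] sides [0.2347 0.1721 0.2347 0.1687]
grey@.069 px [329.5 192. ] [134. 189.] 90.0 ctr [ 0.4992 -0.0262]
   corners [[0.7425, 0.3236], [0.7526, -0.3708], [0.2656, -0.3619], [0.2563, 0.3042]] sides [0.4866 0.6945 0.4871 0.6662]
```

View pics/top0z.png

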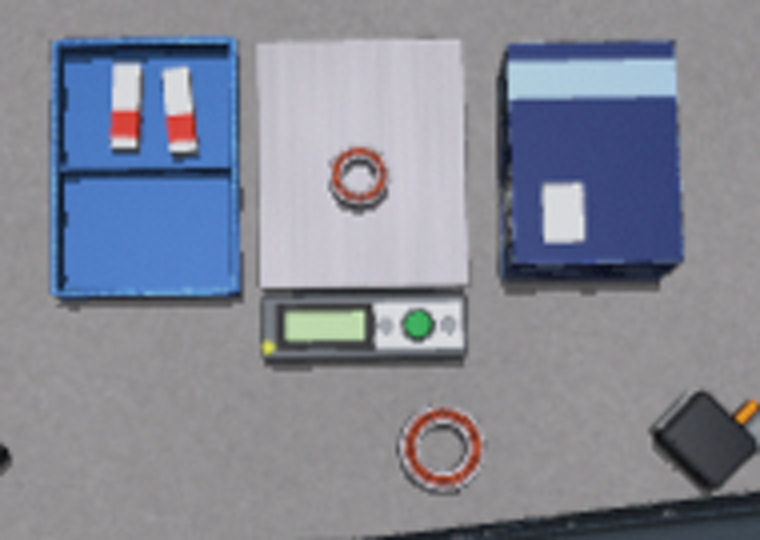

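The bearing on the deck at (325,170) has a ring about 43 mm across, against about 65 mm for the one on the bench at (345,237), so the deck one is the smaller and the one needed. The tray is on the left (+y) and the stack on the right (-y). Next I'll move over the scale for a closer wrist view.

Call:
send_rows(
  moves=[0,0,-1.4,1.5,3.5,0.8,1,0,0,-1.4,1.5,3.5,0.8,1,0,0,-1.4,1.5,3.5,0.8,1,0,0,-1.4,1.5,3.5,0.8,1,0,0,-1.4,1.5,3.5,0.8,1,0,0,-1.4,1.5,3.5,0.8,1,0,0,-1.4,1.5,3.5,0.8,1,0,0,-1.4,1.5,3.5,0.8,1,0,0,-1.4,1.5,3.5,0.8,1,0,0,-1.4,1.5,3.5,0.8,1,0,0,-1.4,1.5,3.5,0.8,1,0,0,-1.4,1.5,3.5,0.8,1,0,0,-1.4,1.5,3.5,0.8,1,0,0,-1.4,1.5,3.5,0.8,1,0,0,-1.4,1.5,3.5,0.8,1,0,0,-1.4,1.5,3.5,0.8,1,0,0,0,0,0,0,1,0,0,0,0,0,0,1],
)

```text
time_s: 1.95
position: [0.4819, -0.0155, 0.3503]
tcp_rot: [[1.0, 0.009, -0.001], [0.009, -1.0, -0.001], [-0.001, 0.001, -1.0]]
force: [-0.5, -0.5, 0.0]
opening: 0.999
```

```bash
python3 - <<'E'
from h import *
c=snap('wrist','w1.png'); s=read_state(); print(s['time_s'],s['position'],np.round(s['tcp_rot'],3),np.round(s['joint_positions'],1))
E
```

```text
2.0 [ 0.48159731 -0.01624951  0.35011009] [[ 1.     0.008 -0.001]
 [ 0.008 -1.    -0.   ]
 [-0.001  0.    -1.   ]] [-15.2  10.9  91.5  -0.   77.6  74.3]
```

View pics/w1.png

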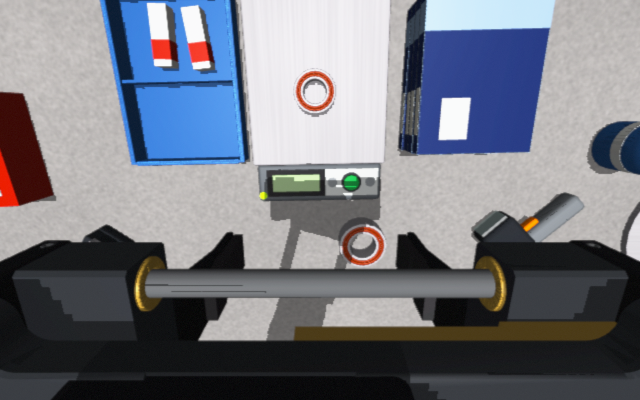

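The view shows the bearing at (315,91), the key at (351,182), the deck's near edge at row 163, the tray's near half at (190,122) and the carton top at (490,90). I'll measure from these.

```bash
cat >> h.py <<'E'
def fitline(P):
    vx,vy,x,y=cv2.fitLine(np.array(P,np.float32),cv2.DIST_HUBER,0,.01,.01).ravel(); return np.array([x,y]),np.array([vx,vy])
def inter(a,b):
    A=np.c_[a[1],-b[1]]; t=np.linalg.solve(A,b[0]-a[0]); return a[0]+t[0]*a[1]
def edges_row(m,rows,side,c0,c1):
    P=[]
    for r in rows:
        x=np.flatnonzero(m[r,c0:c1]); 
        if len(x): P.append((c0+(x[0]-.5 if side=='L' else x[-1]+.5),r))
    return P
def edges_col(m,cols,side,r0,r1):
    P=[]
    for q in cols:
        y=np.flatnonzero(m[r0:r1,q])
        if len(y): P.append((q,r0+(y[0]-.5 if side=='T' else y[-1]+.5)))
    return P
def ang(c,P,z):
    W=np.array([onz(c,p,z)[:2] for p in P]); o,d=fitline(W); return o,d,np.degrees(np.arctan2(d[1],d[0]))
E
python3 - <<'E'
from h import *
c=load('w1'); im=cv2.cvtColor(c['pixels'],cv2.COLOR_RGB2BGR); hsv=cv2.cvtColor(im,cv2.COLOR_BGR2HSV)
H,S,V=cv2.split(hsv)
print(V[100,240:260],S[100,240:260],V[100,376:396],S[100,376:396]); print(V[155:172,290],S[155:172,290])
# bearing outer silver + red
red=cv2.inRange(hsv,(0,80,50),(14,255,255))
m=red.copy(); m[:, :280]=0; m[:,350:]=0; m[130:]=0
k=max(cv2.findContours(m,0,1)[0],key=cv2.contourArea); e=cv2.fitEllipse(k); print('bearing',e,onz(c,e[0],.095))
g=cv2.inRange(hsv,(45,100,50),(85,255,255)); g[:, :330]=0; g[200:]=0;g[:165]=0
k=max(cv2.findContours(g,0,1)[0],key=cv2.contourArea); e=cv2.fitEllipse(k); print('key',e,onz(c,e[0],.050), onz(c,e[0],.0485))
blue=cv2.inRange(hsv,(85,90,30),(130,255,255))
# carton top corner: near edge rows, right edge cols
def show(nm,P,z): 
    o,d,a=ang(c,P,z); print(nm,np.round(o,4),round(a,2)); return o,d
t=np.where((hsv[...,0]>105)&(hsv[...,2]<150)&(hsv[...,1]>120),255,0).astype(np.uint8)
R=show('carton right',edges_row(t,range(40,140),'R',430,580),.096)
N=show('carton near',edges_col(t,range(430,525),'B',60,180),.096)
cv2.imwrite('pics/w1z.png',cv2.resize(im[0:210,90:560],None,fx=1.7,fy=1.7,interpolation=cv2.INTER_CUBIC)); print(inter(R,N))
print(hsv[100,400:440].tolist())
E
```

```text
[ 64  52  53  63  90 111 163 183 196 225 236 240 239 238 239 237 237 237
 237 236] [187 186 188  89   3   9   9   7   4   5   3   4   4   4   4   4   4   4
   4   4] [237 236 236 238 238 236 239 239 237 227 199 188 192 191 190 189 187 187
 193 200] [3 4 4 4 4 3 3 4 5 4 6 5 7 7 8 7 7 7 8 9]
[237 236 236 236 236 236 235 235 228 187 135 136 150 154 131  80  64] [ 4  3  3  3  4  3  4  4  4  8 19 23 19 25 19 13 16]
bearing ((314.4274597167969, 90.56666564941406), (36.853240966796875, 39.201778411865234), 175.27049255371094) [ 0.58093984 -0.00770152  0.095     ]
key ((351.0313720703125, 182.20925903320312), (14.936121940612793, 15.696087837219238), 73.79442596435547) [ 0.45254439 -0.06341581  0.05      ] [ 0.4522057  -0.06357406  0.0485    ]
carton right [ 0.5844 -0.2906] 1.86
carton near [ 0.5054 -0.2213] -87.9
[ 0.50801235 -0.29305008]
[[0, 7, 182], [0, 4, 120], [30, 12, 88], [30, 11, 95], [106, 37, 116], [110, 79, 103], [113, 95, 70], [0, 0, 75], [30, 14, 88], [30, 12, 84], [120, 11, 69], [30, 9, 83], [30, 16, 97], [42, 10, 123], [100, 9, 89], [113, 35, 58], [20, 10, 80], [30, 14, 92], [30, 14, 92], [110, 40, 96], [109, 94, 154], [112, 129, 158], [114, 159, 148], [114, 162, 145], [114, 165, 144], [113, 166, 146], [114, 162, 146], [114, 164, 145], [114, 165, 145], [114, 164, 146], [114, 162, 145], [114, 165, 144], [114, 160, 145], [114, 164, 143], [114, 166, 143], [114, 166, 144], [114, 164, 143], [114, 166, 144], [114, 166, 144], [114, 166, 144]]
```

```bash
python3 - <<'E'
from h import *
c=load('w1'); im=cv2.cvtColor(c['pixels'],cv2.COLOR_RGB2BGR)
cv2.imwrite('pics/w1zz.png',cv2.resize(im[0:210,380:570],None,fx=4,fy=2.8,interpolation=cv2.INTER_CUBIC))
E
```

```text
(no output)
```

View pics/w1zz.png

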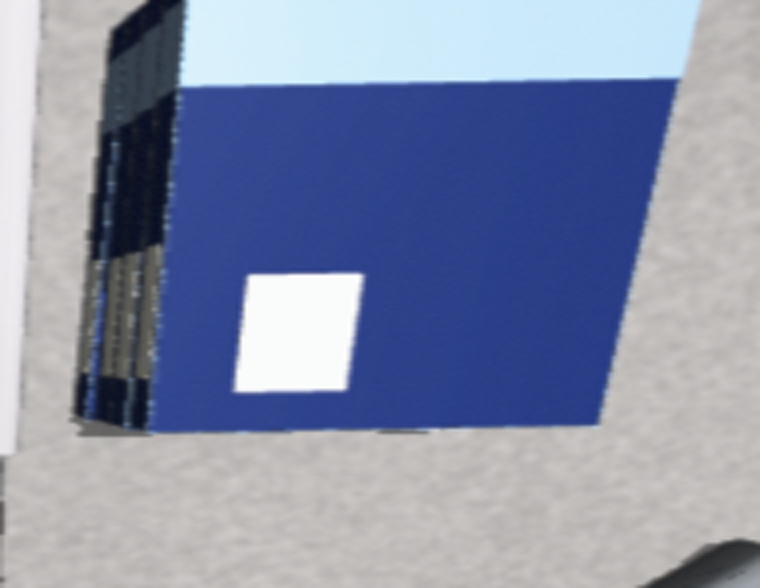

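```bash
python3 - <<'E'
from h import *
c=load('w1'); im=cv2.cvtColor(c['pixels'],cv2.COLOR_RGB2BGR); hsv=cv2.cvtColor(im,cv2.COLOR_BGR2HSV)
d=np.where((hsv[...,1]<20)&(hsv[...,2]>214),255,0).astype(np.uint8)
def show(nm,P,z): 
    o,dd,a=ang(c,P,z); print(nm,np.round(o,4),round(a,2)); return o,dd
rows=list(range(5,60))+list(range(120,155))
L=show('deck L',edges_row(d,rows,'L',235,300),.069)
R=show('deck R',edges_row(d,rows,'R',330,388),.069)
N=show('deck near',edges_col(d,range(265,370),'B',120,175),.069)
a=inter(L,N);b=inter(R,N);print(a,b,np.linalg.norm(a-b))
y=np.arctan2(*( (a-b)*[-1,1] )); 
for yaw in (np.degrees(np.arctan2(-(a-b)[0],(a-b)[1])),):
    print('yaw',yaw); t=np.radians(yaw); Rm=np.array([[np.cos(t),-np.sin(t)],[np.sin(t),np.cos(t)]])
    ctr=(a+b)/2+Rm@[.115,0]; print('deck ctr',ctr,'key pred',ctr+Rm@[-.147,-.049])
t=np.where((hsv[...,0]>105)&(hsv[...,0]<125)&(hsv[...,2]<170)&(hsv[...,2]>120)&(hsv[...,1]>120),255,0).astype(np.uint8)
CL=show('carton left',edges_row(t,range(40,140),'L',405,500),.096)
CR=show('carton right',edges_row(t,range(40,140),'R',430,580),.096)
CN=show('carton near',edges_col(t,range(430,525),'B',60,180),.096)
p,q=inter(CL,CN),inter(CR,CN); print(p,q,np.linalg.norm(p-q))
# tray inner floor near half
tr=np.where((hsv[...,0]>95)&(hsv[...,0]<120)&(hsv[...,1]>120),255,0).astype(np.uint8)
TL=show('tray L(outer,top)',edges_row(tr,range(20,150),'L',90,200),.040)
TR=show('tray R',edges_row(tr,range(20,150),'R',150,247),.040)
TN=show('tray N',edges_col(tr,range(145,235),'B',100,180),.040)
print(inter(TL,TN),inter(TR,TN), inter(TL,TN)-inter(TR,TN))
E
```

```text
deck L [0.6165 0.0831] 1.73
deck R [ 0.6027 -0.1023] 2.04
deck near [ 0.4776 -0.0118] 82.23
[0.4899911  0.07929739] [ 0.46455038 -0.10717491] 0.18819976
yaw -7.7689915
deck ctr [ 0.59121515 -0.02948438] key pred [ 0.43894066 -0.05816325]
carton left [ 0.5788 -0.1423] 2.2
carton right [ 0.5844 -0.2906] 1.86
carton near [ 0.505  -0.2148] -87.86
[ 0.50244325 -0.14521857] [ 0.50796497 -0.2930516 ] 0.14793612
tray L(outer,top) [0.5876 0.2761] 1.93
tray R [0.5709 0.0968] 1.8
tray N [0.4759 0.1836] -88.22
[0.47317535 0.27225372] [0.47870913 0.09391874] [-0.00553378  0.17833498]
```

```bash
python3 - <<'E'
from h import *
c=load('w1'); im=cv2.cvtColor(c['pixels'],cv2.COLOR_RGB2BGR); hsv=cv2.cvtColor(im,cv2.COLOR_BGR2HSV)
d=np.where((hsv[...,1]<20)&(hsv[...,2]>210),255,0).astype(np.uint8)
def sh(P,z): 
    o,dd,a=ang(c,P,z); print(np.round(o,4),round(a,2)); return o,dd
rows=list(range(5,60))+list(range(120,155))
L=sh(edges_row(d,rows,'L',235,300),.069);R=sh(edges_row(d,rows,'R',330,388),.069)
N=sh(edges_col(d,range(265,370),'B',140,168),.069)
a=inter(L,N);b=inter(R,N);print(a,b,np.linalg.norm(a-b))
t=np.radians(1.9); Rm=np.array([[np.cos(t),-np.sin(t)],[np.sin(t),np.cos(t)]])
ctr=(a+b)/2+Rm@[.115,0]; print('deck ctr',ctr,'key pred',ctr+Rm@[-.147,-.049])
E
```

```text
[0.6007 0.0827] 1.7
[ 0.6146 -0.1018] 2.08
[ 0.4849 -0.0131] -88.18
[0.48198807 0.07918508] [ 0.4878928  -0.10639139] 0.18567038
deck ctr [ 0.59987721 -0.00979031] key pred [ 0.45458264 -0.06363718]
```

Call:
send_rows(
  moves=[0,0,0,2,0.2,-4,1,0,0,0,2,0.2,-4,1,0,0,0,2,0.2,-4,1,0,0,0,2,0.2,-4,1,0,0,0,1.9,0.1,-4,1,0,0,0,0,0,-3,1,0,0,0,0,0,-2,1,0,0,0,0,0,-1.5,1,0,0,0,0,0,0,1,0,0,0,0,0,0,1],
)

```text
time_s: 3.0
position: [0.5808, -0.0085, 0.0854]
tcp_rot: [[1.0, 0.005, -0.001], [0.005, -1.0, 0.0], [-0.001, -0.0, -1.0]]
force: [0.4, -0.1, 0.5]
opening: 1.0
```

```bash
python3 - <<'E'
from h import *
c=snap('wrist','w2.png'); print(proj(c,[[.581,-.0077,.095]]))
E
```

```text
[[318.33830282 255.62800333]]
```

View pics/w2.png

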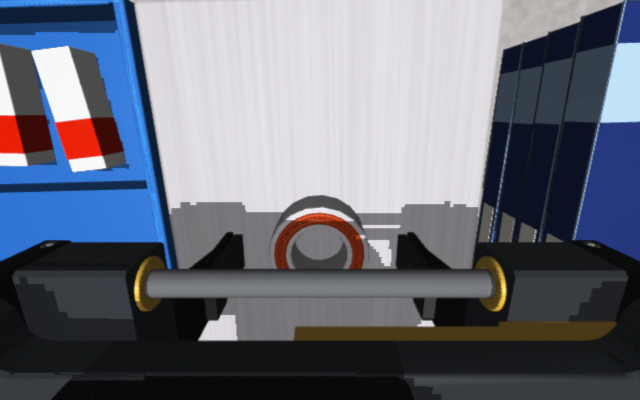

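The bearing is centred between the fingers at column 319. I'll go down and grip it.

Call:
send_rows(
  moves=[0,0,0,0,0,-0.7,1,0,0,0,0,0,-0.6,1,0,0,0,0,0,0,1,0,0,0,0,0,0,-1,0,0,0,0,0,0,-1,0,0,0,0,0,0,-1,0,0,0,0,0,0,-1,0,0,0,0,0,0,-1,0,0,0,0,0,0,-1,0,0,0,0,0,0,-1,0,0,0,0,0,1,-1,0,0,0,0,0,1,-1,0,0,0,0,0,2,-1,0,0,0,0,0,2,-1,0,0,0,0,0,0,-1],
)

```text
time_s: 4.55
position: [0.5834, -0.0075, 0.1358]
tcp_rot: [[1.0, 0.007, 0.007], [0.007, -1.0, -0.001], [0.007, 0.001, -1.0]]
force: [1.0, -0.3, -2.9]
opening: 0.621
```

```bash
python3 - <<'E'
from h import *
c=snap('wrist','w3.png');s=read_state();print(s['position'],s['force'],s['opening'])
E
```

```text
[ 0.58230696 -0.0073283   0.13425443] [-0.46046392 -0.23504757 -3.06956145] 0.6231628038324921
```

View pics/w3.png

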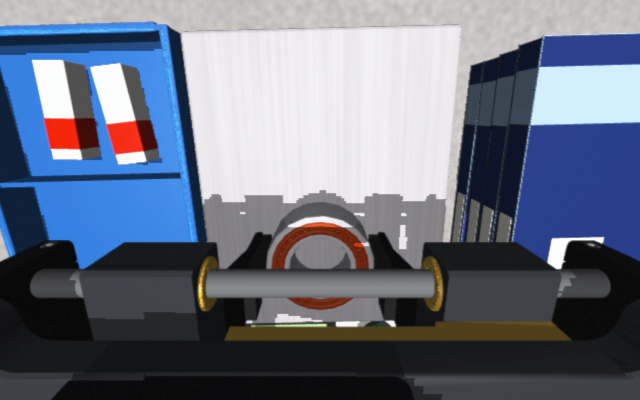

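The bearing is held (2.9 N, opening 54 mm). Next I'll carry it to the tray.

Call:
send_rows(
  moves=[0,0,0,-0.5,2,0,-1,0,0,0,-0.5,3,0,-1,0,0,0,-0.5,3,0,-1,0,0,0,-0.5,3,0,-1,0,0,0,-1,3,0,-1,0,0,0,-1,3,0,-1,0,0,0,-0.5,2.5,0,-1,0,0,0,0,0.4,-2,-1,0,0,0,0,0,-3,-1,0,0,0,0,0,-2.5,-1,0,0,0,0,0,0,-1,0,0,0,0,0,0,-1],
)

```text
time_s: 5.8
position: [0.5354, 0.1917, 0.0568]
tcp_rot: [[1.0, 0.007, -0.002], [0.007, -1.0, -0.0], [-0.002, 0.0, -1.0]]
force: [1.1, -0.3, -1.4]
opening: 0.618
```

```bash
python3 - <<'E'
from h import *
c=snap('wrist','w4.png');s=read_state();print(s['position'],s['force'],s['opening'])
E
```

```text
[0.53648005 0.19182456 0.0578245 ] [ 0.36481875 -0.33612    -2.34503154] 0.6215839450077802
```

View pics/w4.png

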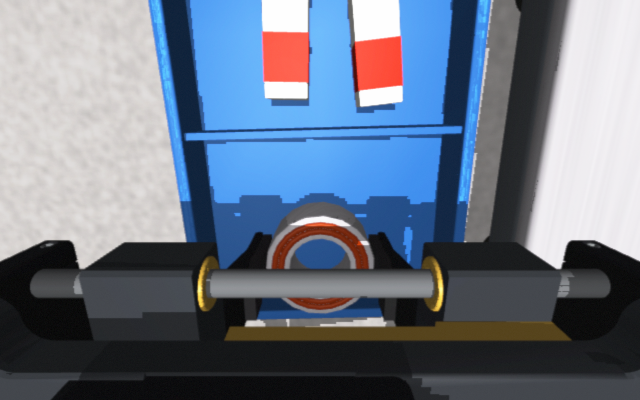

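The bearing is over the near half, clear of the walls and divider (row 133). I'll lower it slowly.

Call:
send_rows(
  moves=[0,0,0,0,0,-2,-1,0,0,0,0,0,-1.5,-1,0,0,0,0,0,-1,-1,0,0,0,0,0,0,-1,0,0,0,0,0,0,-1],
)

```text
time_s: 6.35
position: [0.5363, 0.1919, 0.0127]
tcp_rot: [[1.0, 0.007, 0.0], [0.007, -1.0, 0.0], [0.0, -0.0, -1.0]]
force: [0.1, -0.3, -1.9]
opening: 0.626
```

Call:
send_rows(
  moves=[0,0,0,0,0,-0.2,-1,0,0,0,0,0,-0.2,-1,0,0,0,0,0,-0.1,-1,0,0,0,0,0,0,-1,0,0,0,0,0,0,-1],
)

```text
time_s: 6.85
position: [0.5363, 0.1919, 0.0077]
tcp_rot: [[1.0, 0.007, 0.0], [0.007, -1.0, 0.0], [0.0, -0.0, -1.0]]
force: [-0.4, -0.2, -2.5]
opening: 0.621
```

Call:
send_rows(
  moves=[0,0,0,0,0,-0.1,-1,0,0,0,0,0,0,-1],
)

```text
time_s: 7.05
position: [0.5363, 0.1919, 0.0076]
tcp_rot: [[1.0, 0.007, 0.001], [0.007, -1.0, 0.0], [0.001, -0.0, -1.0]]
force: [-2.2, 0.3, 5.5]
opening: 0.628
```

Contact with the floor (+5.5 N). I'll release and rise.

Call:
send_rows(
  moves=[0,0,0,0,0,0,1,0,0,0,0,0,0,1,0,0,0,0,0,0,1,0,0,0,0,0,0,1,0,0,0,0,0,0,1,0,0,0,0,0,0,1,0,0,0,0,0,1,1,0,0,0,0,0,2,1,0,0,0,0,0,4,1,0,0,0,0,0,4,1,0,0,0,0,0,4,1,0,0,0,-1.5,-3.5,0,-1,0,0,0,-1.5,-3.5,0,-1,0,0,0,-1.5,-3.5,0,-1,0,0,0,-1.5,-3.5,0,-1,0,0,0,-1.2,-3.5,0,-1,0,0,0,-1.2,-3.5,0,-1,0,0,0,0,-3,0,-1,0,0,0,0,0,0,-1,0,0,0,0,0,0,-1],
)

```text
time_s: 9.05
position: [0.4522, -0.0485, 0.1571]
tcp_rot: [[1.0, 0.005, 0.001], [0.005, -1.0, 0.0], [0.001, -0.0, -1.0]]
force: [-0.4, -0.1, -0.0]
opening: 0.265
```

```bash
python3 - <<'E'
from h import *
c=snap('wrist','w5.png');s=read_state();print(s['time_s'],s['position'],s['force'],s['opening'],np.round(s['tcp_rot'],3))
t=snap('top','top5.png')
im=cv2.cvtColor(t['pixels'],cv2.COLOR_RGB2BGR); cv2.imwrite('pics/top5z.png',cv2.resize(im[125:260,235:425],None,fx=4,fy=4,interpolation=cv2.INTER_CUBIC))
im=cv2.cvtColor(c['pixels'],cv2.COLOR_RGB2BGR);hsv=cv2.cvtColor(im,cv2.COLOR_BGR2HSV)
g=cv2.inRange(hsv,(45,100,50),(85,255,255))
for k in cv2.findContours(g,0,1)[0]:
    if cv2.contourArea(k)>40: e=cv2.minAreaRect(k); print(e,onz(c,e[0],.05))
E
```

```text
9.1 [ 0.45198933 -0.04775292  0.1568998 ] [-0.14106234  0.76446077  0.20071719] 0.21897971104605005 [[ 1.     0.006  0.   ]
 [ 0.006 -1.     0.   ]
 [ 0.    -0.    -1.   ]]
((336.7500305175781, 197.25001525878906), (25.45584487915039, 26.16295051574707), 45.0) [ 0.45256822 -0.06367937  0.05      ]
```

View pics/w5.png

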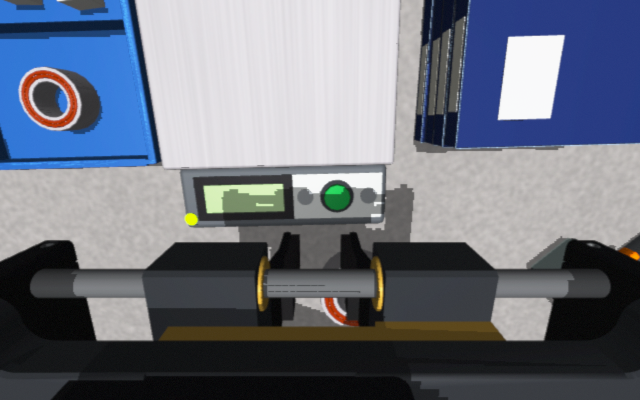

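View pics/top5z.png

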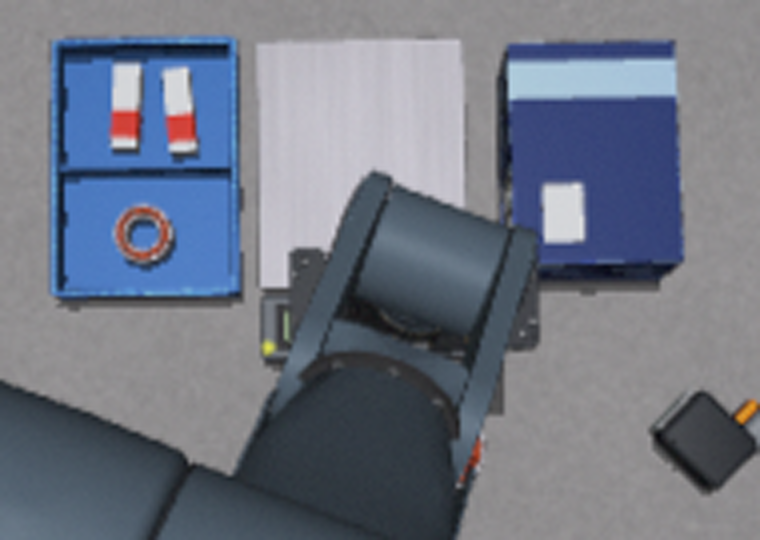

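The bearing lies flat in the near half, the deck is empty, and the key is at (0.4526,-0.0637). Next I'll press the key.

Call:
send_rows(
  moves=[0,0,0,0,-1.0,-2,-1,0,0,0,0,-0.6,-3,-1,0,0,0,0,0,-3,-1,0,0,0,0,0,-1.5,-1,0,0,0,0,0,0,-1,0,0,0,0,0,0,-1],
)

```text
time_s: 9.75
position: [0.4522, -0.0632, 0.0616]
tcp_rot: [[1.0, 0.009, -0.0], [0.009, -1.0, 0.0], [-0.0, -0.0, -1.0]]
force: [-0.3, 0.6, 0.9]
opening: 0.004
```

Call:
send_rows(
  moves=[0,0,0,0,0,-0.6,-1,0,0,0,0,0,-0.3,-1,0,0,0,0,0,-0.3,-1,0,0,0,0,0,-0.2,-1,0,0,0,0,0,-0.2,-1,0,0,0,0,0,0,-1,0,0,0,0,0,0,-1],
)

```text
time_s: 10.45
position: [0.4525, -0.0642, 0.0458]
tcp_rot: [[1.0, 0.007, 0.001], [0.007, -1.0, -0.0], [0.001, 0.0, -1.0]]
force: [0.9, 1.2, 4.0]
opening: 0.003
```

Call:
send_rows(
  moves=[0,0,0,0,0,-0.1,-1,0,0,0,0,0,-0.1,-1,0,0,0,0,0,0,-1,0,0,0,0,0,0,-1],
)

```text
time_s: 10.85
position: [0.4526, -0.0642, 0.0451]
tcp_rot: [[1.0, 0.007, 0.002], [0.007, -1.0, -0.001], [0.002, 0.001, -1.0]]
force: [-0.5, 3.2, 18.2]
opening: 0.006
```

The key is at its stop (TCP 0.045, 18 N). I'll let it up, then go above the far side of the stack with the jaws along x and open, so both fingertips push squarely.

Call:
send_rows(
  moves=[0,0,0,0,0,1.5,-1,0,0,0,0,0,3,-1,0,0,0,0,0,4,-1,0,0,0,0,0,4,-1,0,0,0,0,0,4,1,0,0,0,0,0,4,1,0,0,8.3,1.4,-2.5,0,1,0,0,8.3,1.4,-2.5,0,1,0,0,8.3,1.4,-2.5,0,1,0,0,8.3,1.4,-2.5,0,1,0,0,8.3,1.4,-2.5,0,1,0,0,8.3,1.4,-2.5,0,1,0,0,8.3,1.4,-2.5,0,1,0,0,8.3,1.4,-2.5,0,1,0,0,8.3,1.4,-2.5,0,1,0,0,8.3,1.4,-2.5,0,1,0,0,8.3,1.4,-2.5,0,1,0,0,0,0,0,0,1,0,0,0,0,0,0,1],
)

```text
time_s: 12.75
position: [0.6052, -0.3392, 0.2471]
tcp_rot: [[-0.027, 1.0, -0.003], [1.0, 0.027, 0.002], [0.002, -0.003, -1.0]]
force: [0.1, 0.8, 0.5]
opening: 0.999
```

```bash
python3 - <<'E'
from h import *
c=snap('wrist','w6.png');s=read_state();print(s['time_s'],s['position'],s['force'],s['opening'],np.round(s['tcp_rot'],3),np.round(s['joint_positions'],1)); print(proj(c,[[.605,-.2155,.096]]))
E
```

```text
12.8 [ 0.60510829 -0.33840401  0.24743272] [-0.79671896  0.52151706 -0.15590559] 0.9977412207243073 [[-0.028  1.    -0.002]
 [ 1.     0.028  0.002]
 [ 0.002 -0.002 -1.   ]] [-38.4  34.5  69.6   0.   76.1 -40. ]
[[325.37615984  57.91207708]]
```

View pics/w6.png

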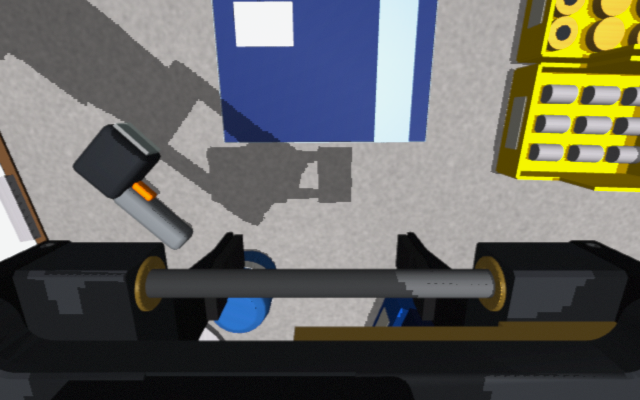

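The carton's far edge is at row 141 (columns 223–425). The oil filter shows under the gripper at about (240,290). I'll locate it and measure the carton edge.

```bash
python3 - <<'E'
from h import *
t=load('top5'); im=cv2.cvtColor(t['pixels'],cv2.COLOR_RGB2BGR); hsv=cv2.cvtColor(im,cv2.COLOR_BGR2HSV)
m=cv2.inRange(hsv,(95,120,40),(125,255,255)); m[:, :435]=0;m[:,480:]=0;m[:170]=0;m[215:]=0
ys,xs=np.nonzero(m); print(xs.min(),xs.max(),ys.min(),ys.max())
for z in(.0,.096): print('filter',z,onz(t,((xs.min()+xs.max())/2,ys.max()),z),onz(t,(xs.min(),190),z),onz(t,(xs.max(),190),z))
c=load('w6'); im=cv2.cvtColor(c['pixels'],cv2.COLOR_RGB2BGR); hsv=cv2.cvtColor(im,cv2.COLOR_BGR2HSV)
m=np.where((hsv[...,0]>85)&(hsv[...,0]<130)&(hsv[...,1]>60),255,0).astype(np.uint8)
m[170:]=0;m[:, :200]=0;m[:,450:]=0; cv2.imwrite('pics/m6.png',m)
def sh(n,P,z):
    o,d,a=ang(c,P,z);print(n,np.round(o,4),round(a,2));return o,d
B=sh('outer',edges_col(m,list(range(235,370))+list(range(380,415)),'B',80,165),.096)
N=sh('near',edges_row(m,range(5,135),'L',200,300),.096)
F=sh('far',edges_row(m,range(5,135),'R',350,450),.096)
a,b=inter(B,N),inter(B,F);print(a,b,np.linalg.norm(a-b))
u=(b-a)/np.linalg.norm(b-a); n=np.array([-u[1],u[0]]); ctr=(a+b)/2+.075*n; print('ctr',ctr,'yaw',np.degrees(np.arctan2(u[1],u[0])))
D=np.array([.5985,-.0095]); t_=np.radians(1.9); R=np.array([[np.cos(t_),-np.sin(t_)],[np.sin(t_),np.cos(t_)]]); print('rel in scale',R.T@(ctr-D))
E
```

```text
443 469 181 202
filter 0.0 [ 0.4772463  -0.50661424  0.        ] [ 0.52234761 -0.45857696  0.        ] [ 0.52375165 -0.55723816  0.        ]
filter 0.096 [ 0.46635963 -0.47023953  0.096     ] [ 0.50829887 -0.42557015  0.096     ] [ 0.50960448 -0.5173142   0.096     ]
outer [ 0.5921 -0.2922] 1.66
near [ 0.505  -0.2293] -88.13
far [ 0.7038 -0.2237] -88.14
[ 0.50714564 -0.29462066] [ 0.705904   -0.28885886] 0.19884185
ctr [ 0.6043516  -0.21677125] yaw 1.660481
rel in scale [-0.00102375 -0.2073513 ]
```

Call:
send_rows(
  moves=[0,0,0.2,0.2,0,-4,1,0,0,0,0,0,-4,1,0,0,0,0,0,-4,1,0,0,0,0,0,-3,1,0,0,0,0,0,-1.8,1,0,0,0,0,0,0,1,0,0,0,0,0,0,1],
)

```text
time_s: 13.5
position: [0.608, -0.3384, 0.081]
tcp_rot: [[-0.033, 0.999, -0.0], [0.999, 0.033, 0.0], [0.0, -0.0, -1.0]]
force: [0.5, -0.2, 0.5]
opening: 0.997
```

```bash
python3 - <<'E'
from h import *
c=snap('side','s7.png');s=read_state();print(s['time_s'],s['position'],np.round(s['tcp_rot'],3))
cv2.imwrite('pics/s7z.png',cv2.resize(cv2.cvtColor(c['pixels'],4)[60:240,220:460],None,fx=3,fy=3,interpolation=cv2.INTER_CUBIC))
E
```

```text
13.55 [ 0.60873766 -0.33903845  0.0820037 ] [[-0.033  0.999  0.001]
 [ 0.999  0.033 -0.001]
 [-0.001  0.001 -1.   ]]
```

View pics/s7z.png

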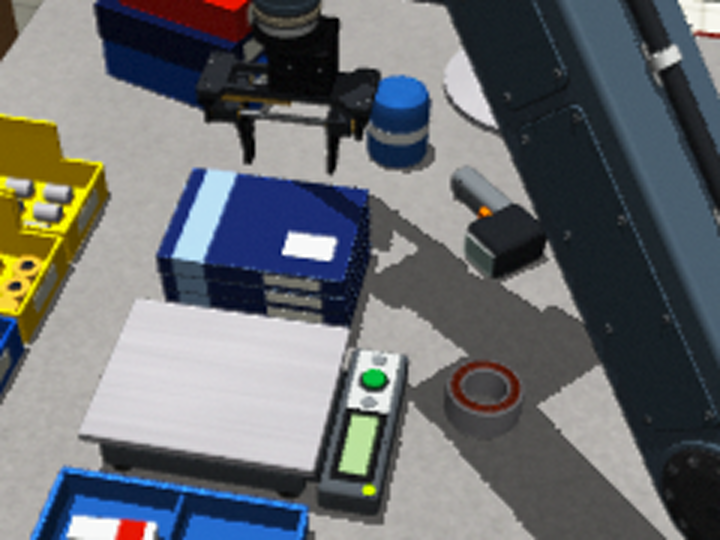

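The fingers are poised behind the top carton with the tips at its height, clear of the oil filter. Start pushing.

Call:
send_rows(
  moves=[0,0,0,0,0.5,-0.2,1,0,0,0,0,1,0,1,0,0,0,0,1,0,1,0,0,0,0,0.5,0,1,0,0,0,0,0.5,0,1,0,0,0,0,0.5,0,1,0,0,0,0,0.5,0,1,0,0,0,0,0.5,0,1,0,0,0,0,0.5,0,1],
)

```text
time_s: 14.45
position: [0.6084, -0.2847, 0.0789]
tcp_rot: [[-0.033, 0.999, 0.001], [0.999, 0.033, -0.001], [-0.001, 0.001, -1.0]]
force: [-0.1, -3.2, 0.7]
opening: 0.998
```

```bash
python3 - <<'E'
from h import *
c=snap('side','s8.png');s=read_state();print(s['time_s'],s['position'],s['force'],s['moment'])
cv2.imwrite('pics/s8z.png',cv2.resize(cv2.cvtColor(c['pixels'],4)[60:240,220:460],None,fx=3,fy=3,interpolation=cv2.INTER_CUBIC))
E
```

```text
14.5 [ 0.608402   -0.28354727  0.07886155] [-0.48248683 -2.53686397  0.11625823] [-0.53949321 -0.09253411 -0.03491747]
```

View pics/s8z.png

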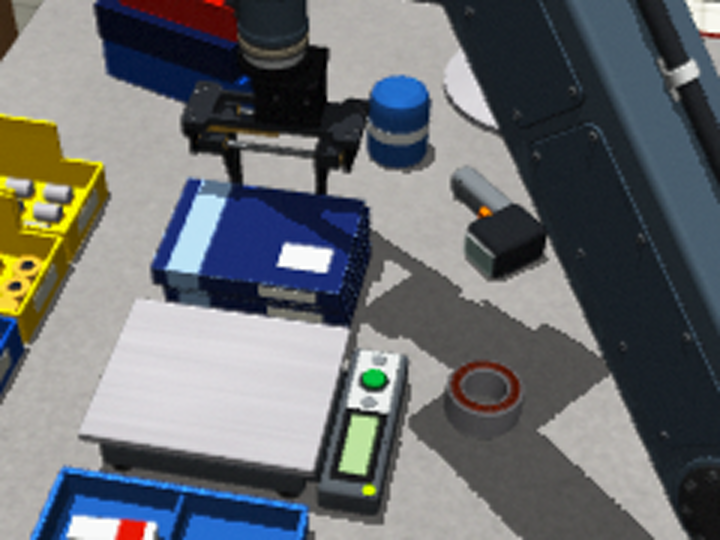

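The top carton slides alone, with about 3 N of push. Continue.

Call:
send_rows(
  moves=[0,0,0,0,0.5,0,1,0,0,0,-0.03,0.8,0,1,0,0,0,-0.03,0.8,0,1,0,0,0,-0.03,0.8,0,1,0,0,0,-0.03,0.8,0,1,0,0,0,-0.03,0.8,0,1,0,0,0,-0.03,0.8,0,1,0,0,0,-0.03,0.8,0,1,0,0,0,-0.03,0.8,0,1,0,0,0,-0.03,0.8,0,1,0,0,0,-0.03,0.8,0,1,0,0,0,-0.03,0.8,0,1,0,0,0,-0.03,0.8,0,1,0,0,0,-0.03,0.8,0,1,0,0,0,-0.03,0.8,0,1,0,0,0,-0.03,0.8,0,1,0,0,0,-0.03,0.8,0,1,0,0,0,-0.03,0.4,0,1,0,0,0,0,0.2,0,1,0,0,0,0,0,0,1],
)

```text
time_s: 16.5
position: [0.6026, -0.1442, 0.0783]
tcp_rot: [[-0.033, 0.999, -0.001], [0.999, 0.033, 0.001], [0.002, -0.001, -1.0]]
force: [-0.6, -0.6, -0.2]
opening: 1.0
```

```bash
python3 - <<'E'
from h import *
c=snap('wrist','w9.png');d=snap('top','top9.png');e=snap('side','s9.png');s=read_state();print(s['time_s'],s['position'],s['force'],s['moment'])
A=cv2.resize(cv2.cvtColor(e['pixels'],4)[60:240,220:460],None,fx=2.5,fy=2.5); cv2.imwrite('pics/s9z.png',A)
cv2.imwrite('pics/top9z.png',cv2.resize(cv2.cvtColor(d['pixels'],4)[125:260,235:425],None,fx=4,fy=4,interpolation=cv2.INTER_CUBIC))
E
```

```text
16.65 [ 0.60300225 -0.14488323  0.07859964] [-0.52432076  0.74264927  0.51862728] [-0.03394515 -0.12786395 -0.01250747]
```

View pics/s9z.png

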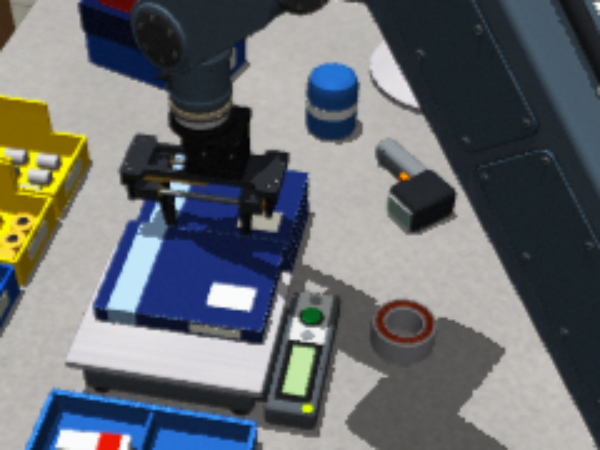

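View pics/w9.png

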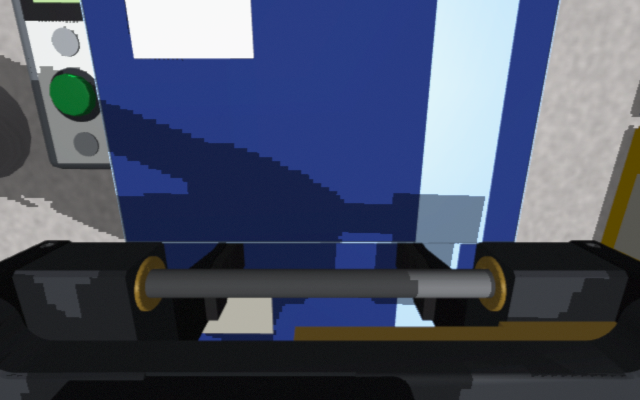

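View pics/top9z.png

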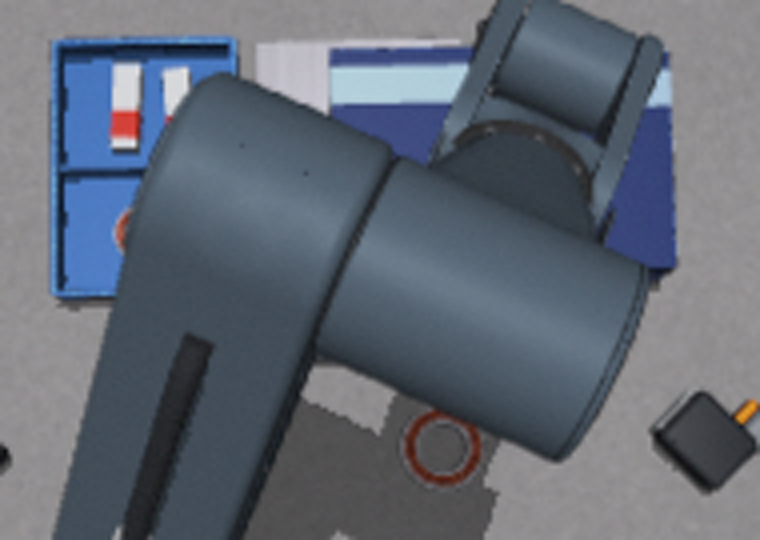

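It's square to the fingers (edge level at row 242) and two-thirds across. I'll push nearly to the final place, then back off and look.

Call:
send_rows(
  moves=[0,0,0,0,0.4,0,1,0,0,0,-0.03,0.6,0,1,0,0,0,-0.03,0.6,0,1,0,0,0,-0.03,0.6,0,1,0,0,0,-0.03,0.6,0,1,0,0,0,-0.03,0.6,0,1,0,0,0,0,0.5,0,1,0,0,0,0,0.4,0,1,0,0,0,0,0.2,0,1,0,0,0,0,0,0,1,0,0,0,0,0,0,1,0,0,0,0,-2,0,1,0,0,0,0,-3,3,1,0,0,0,0,-4,3,1,0,0,0,0,-4,3,1,0,0,0,0,0,4,1,0,0,0,0,0,4,1,0,0,0,0,0,0,1,0,0,0,0,0,0,1],
)

```text
time_s: 18.55
position: [0.6015, -0.2298, 0.2493]
tcp_rot: [[-0.033, 0.999, 0.001], [0.999, 0.033, 0.0], [0.0, 0.001, -1.0]]
force: [0.4, -0.8, -1.6]
opening: 1.0
```

```bash
python3 - <<'E'
from h import *
c=snap('wrist','w10.png');s=read_state();print(s['time_s'],s['position'],s['force'])
E
```

```text
18.6 [ 0.60065769 -0.22925802  0.24771357] [-0.75599486  0.30318364  0.07085102]
```

View pics/w10.png

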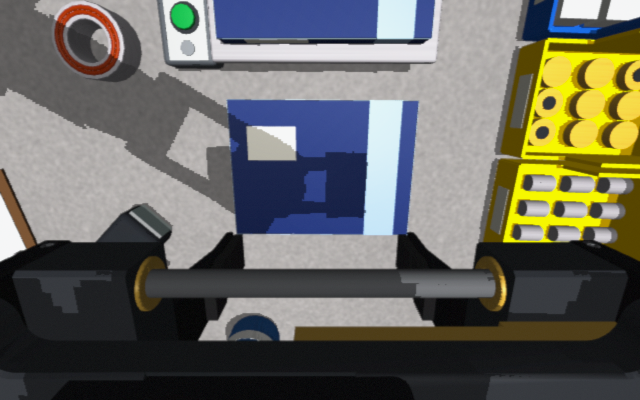

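The top carton is on the deck and the stack below looks in place at (325,167). I'll take a higher look over the scale.

Call:
send_rows(
  moves=[0,0,0,0,3,2.5,1,0,0,0,0,3,2.5,1,0,0,0,0,3,2.5,1,0,0,0,0,3,2.5,1,0,0,0,0,0,0,1,0,0,0,0,0,0,1,0,0,0,0,0,0,1],
)

```text
time_s: 19.3
position: [0.6005, -0.1104, 0.3459]
tcp_rot: [[-0.033, 0.999, -0.005], [0.999, 0.033, 0.001], [0.001, -0.005, -1.0]]
force: [-0.3, -1.3, 0.7]
opening: 1.001
```

```bash
python3 - <<'E'
from h import *
c=snap('wrist','w11.png');s=read_state();print(s['time_s'],s['position'],s['force'])
im=cv2.cvtColor(c['pixels'],4);hsv=cv2.cvtColor(im,cv2.COLOR_BGR2HSV)
print(c['pixels'][120,200:460:4].tolist())
E
```

```text
19.35 [ 0.60055222 -0.11073057  0.34596176] [ 0.79890913 -0.73348847  0.10989201]
[[174, 170, 168], [61, 64, 67], [137, 139, 138], [139, 140, 140], [43, 46, 46], [35, 45, 39], [42, 44, 45], [127, 130, 129], [141, 143, 143], [86, 90, 93], [215, 211, 218], [163, 170, 193], [54, 72, 141], [53, 73, 142], [54, 73, 142], [57, 75, 143], [56, 75, 144], [58, 76, 144], [59, 77, 145], [58, 76, 144], [58, 75, 144], [56, 75, 144], [57, 75, 143], [57, 76, 144], [58, 76, 145], [59, 78, 146], [59, 77, 146], [60, 78, 147], [60, 79, 146], [61, 80, 148], [62, 80, 147], [61, 80, 148], [63, 80, 149], [61, 81, 148], [62, 81, 149], [64, 82, 150], [63, 81, 149], [64, 81, 150], [64, 83, 151], [64, 83, 151], [212, 236, 243], [223, 244, 247], [223, 243, 247], [224, 243, 247], [223, 243, 247], [222, 243, 247], [219, 241, 246], [64, 83, 151], [66, 85, 152], [66, 84, 152], [232, 230, 234], [222, 219, 223], [185, 180, 179], [179, 175, 173], [175, 171, 170], [177, 173, 171], [177, 173, 172], [181, 178, 176], [180, 176, 175], [181, 178, 176], [177, 174, 172], [179, 175, 174], [179, 175, 174], [178, 175, 173], [177, 173, 172]]
```

View pics/w11.png

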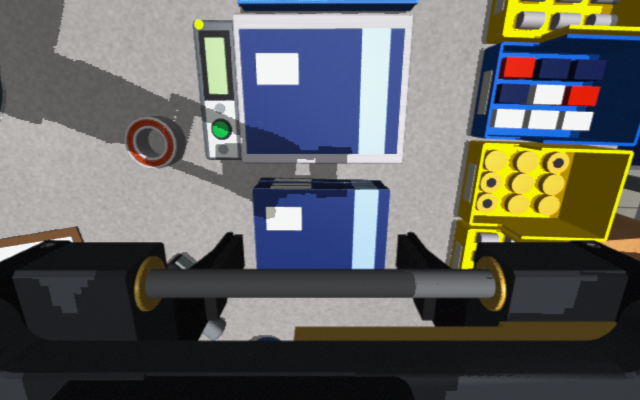

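The carton is at (317,94) on the deck, whose corners are near (236,15), (411,15), (402,162) and (240,162). I'll measure both outlines in this one picture.

```bash
cat > meas.py <<'E'
from h import *
def meas(fn,zt=.093,dbg=False):
    c=load(fn); im=cv2.cvtColor(c['pixels'],4); hsv=cv2.cvtColor(im,cv2.COLOR_BGR2HSV); H,S,V=cv2.split(hsv)
    # carton mask: saturated blue or pale-blue (S>15) or shadowed
    car=((H>85)&(H<130)&(S>60)); car=cv2.morphologyEx(car.astype(np.uint8)*255,cv2.MORPH_OPEN,np.ones((3,3)))
    deckp=proj(c,[[.5985,-.0095,.093]])[0]
    n,lab,st,_=cv2.connectedComponentsWithStats(car)
    i=1+np.argmin([abs(st[k][0]+st[k][2]/2-deckp[0])+abs(st[k][1]+st[k][3]/2-deckp[1])+(1e4 if st[k][4]<3000 else 0) for k in range(1,n)])
    m=np.where(lab==i,255,0).astype(np.uint8); x,y,w,h,_=st[i]; print('bbox',x,y,w,h)
    # fill label/band via hull
    hull=cv2.convexHull(max(cv2.findContours(m,0,1)[0],key=cv2.contourArea)); m=cv2.fillPoly(m*0,[hull],255)
    def sh(P,z): o,d,a=ang(c,P,z); return o,d,a
    rows=range(y+12,y+h-12); cols=range(x+14,x+w-14)
    E=[sh(edges_row(m,rows,'L',0,640),zt),sh(edges_row(m,rows,'R',0,640),zt),sh(edges_col(m,cols,'T',0,400),zt),sh(edges_col(m,cols,'B',0,400),zt)]
    C=[inter(E[a][:2],E[b][:2]) for a,b in((0,2),(1,2),(1,3),(0,3))]
    cc=np.mean(C,0); print('carton ctr',cc.round(4),'ang',[round(e[2],2) for e in E],'sides',[round(float(np.linalg.norm(C[k]-C[k-1])),4) for k in range(4)])
    return c,hsv,cc,E,(x,y,w,h)
E
python3 - <<'E'
from meas import *
c,hsv,cc,E,(x,y,w,h)=meas('w11'); V=hsv[...,2];S=hsv[...,1]
# deck profile near each side
for r in (40,60,80,110): print('L',r,V[r,222:246].tolist()); print('R',r,V[r,396:420].tolist())
for q in (300,380): print('T',V[4:26,q].tolist(),S[4:26,q].tolist());print('B',V[150:172,q].tolist())
E
```

```text
bbox 239 29 124 125
carton ctr [ 0.5711 -0.0144] ang [np.float32(-87.97), np.float32(-87.99), np.float32(1.88), np.float32(2.0)] sides [0.1494, 0.1497, 0.1491, 0.1496]
L 40 [233, 189, 109, 58, 55, 55, 56, 74, 124, 142, 140, 132, 175, 218, 226, 226, 226, 174, 145, 148, 149, 149, 149, 149]
R 40 [154, 154, 154, 153, 153, 153, 154, 169, 219, 229, 228, 228, 228, 227, 217, 185, 171, 172, 170, 170, 172, 174, 175, 173]
L 60 [236, 236, 232, 159, 71, 54, 56, 56, 62, 103, 134, 139, 126, 164, 211, 224, 226, 222, 184, 156, 151, 148, 148, 148]
R 60 [154, 154, 153, 154, 154, 152, 154, 213, 229, 231, 231, 230, 228, 207, 163, 168, 175, 175, 175, 174, 176, 176, 176, 173]
L 80 [235, 236, 235, 232, 188, 106, 57, 54, 54, 60, 89, 127, 141, 138, 156, 198, 221, 224, 223, 209, 169, 147, 145, 145]
R 80 [153, 153, 153, 154, 157, 170, 217, 228, 230, 230, 228, 219, 183, 172, 177, 181, 180, 181, 183, 184, 183, 182, 180, 177]
L 110 [182, 181, 188, 230, 242, 243, 243, 243, 243, 244, 244, 241, 220, 166, 141, 134, 155, 194, 215, 220, 218, 192, 158, 144]
R 110 [151, 153, 156, 169, 213, 226, 228, 227, 227, 210, 167, 165, 174, 180, 180, 177, 177, 176, 178, 179, 180, 180, 180, 181]
T [70, 49, 48, 48, 48, 48, 52, 77, 89, 99, 177, 216, 227, 229, 230, 227, 228, 229, 224, 226, 227, 227] [197, 208, 191, 186, 191, 186, 132, 26, 3, 5, 9, 7, 4, 4, 4, 3, 4, 3, 3, 6, 6, 4]
B [84, 73, 72, 77, 119, 121, 122, 121, 140, 221, 226, 223, 188, 156, 174, 180, 180, 180, 180, 178, 179, 180]
T [63, 49, 50, 48, 48, 48, 53, 78, 101, 163, 188, 213, 227, 227, 228, 228, 227, 227, 226, 226, 226, 225] [198, 187, 179, 181, 197, 191, 135, 26, 5, 6, 5, 7, 4, 3, 4, 4, 4, 4, 5, 6, 5, 5]
B [247, 247, 247, 246, 236, 229, 231, 232, 232, 231, 229, 227, 208, 158, 174, 177, 177, 178, 181, 185, 183, 183]
```

```bash
python3 - <<'E'
from meas import *
c=load('w11')
hsv=cv2.cvtColor(cv2.cvtColor(c['pixels'],4),cv2.COLOR_BGR2HSV);V=hsv[...,2].astype(float);S=hsv[...,1].astype(float)
def cross(line,lo,th,up=True):
    for i in range(len(line)-1):
        a,b=line[i],line[i+1]
        if (up and a<th<=b) or (not up and a>=th>b): return lo+i+(th-a)/(b-a)
def fit(P,z,n): 
    o,d,a=ang(c,[p for p in P if None not in p],z); print(n,o.round(4),round(float(a),2)); return o,d
R0=range(30,90)
dL=fit([(cross(V[r,230:246],230,175),r) for r in R0],.069,'deck near')
dR=fit([(cross(V[r,404:416],404,205,False),r) for r in range(30,150) if r not in range(95,105)],.069,'deck far') if 0 else fit([(cross(V[r,404:418],404,208,False),r) for r in range(30,90)],.069,'deck far')
dT=fit([(q,cross(V[10:22,q],10,165)) for q in range(260,390)],.069,'deck +y')
dB=fit([(q,cross(V[158:172,q],158,205,False)) for q in list(range(265,300))+list(range(325,390))],.069,'deck -y')
cL=fit([(cross(V[r,236:248],236,185,False),r) for r in R0],.093,'car near')
cR=fit([(cross(V[r,398:410],398,190),r) for r in R0],.093,'car far')
cT=fit([(q,cross(-S[20:36,q],20,-80,False)) for q in range(260,355)],.093,'car +y')
cB=fit([(q,cross(S[145:160,q],145,80,False)) for q in range(260,355)],.093,'car -y')
def box(L,R,T,B):
    C=[inter(a,b) for a,b in((L,T),(R,T),(R,B),(L,B))]; print(np.round([np.linalg.norm(C[k]-C[k-1]) for k in range(4)],4),np.mean(C,0).round(4)); return np.mean(C,0)
D=box(dL,dR,dT,dB);C=box(cL,cR,cT,cB)
t=np.radians(1.9);R=np.array([[np.cos(t),-np.sin(t)],[np.sin(t),np.cos(t)]]);print('offset in scale frame mm',1e3*R.T@(C-D))
E
```

```text
deck near [0.4828 0.0274] -88.13
deck far [0.7084 0.0345] -88.24
deck +y [0.5844 0.0832] 2.2
deck -y [ 0.6598 -0.101 ] 1.62
car near [0.4952 0.0233] -88.09
car far [0.6946 0.0299] -88.14
car +y [0.5734 0.0601] 1.99
car -y [ 0.5635 -0.0891] 2.03
[0.1852 0.2258 0.1875 0.2255] [ 0.5969 -0.0096]
[0.1489 0.1995 0.1488 0.1994] [ 0.5962 -0.0135]
offset in scale frame mm [-0.83140392 -3.94780788]
```

The carton is square within about 0.2°, 0.8 mm off in x and 3.9 mm short in y. I'll go back for a 4 mm final push.

Call:
send_rows(
  moves=[0,0,0,0,-2.5,-4,1,0,0,0,0,0,-5,1,0,0,0,0,0,-5,1,0,0,0,0,0,-5,1,0,0,0,0,0,-4,1,0,0,0,0,0,-2.5,1,0,0,0,0,0,-1,1,0,0,0,0,0,0,1,0,0,0,0,0,0,1],
)

```text
time_s: 20.25
position: [0.6022, -0.1359, 0.0842]
tcp_rot: [[-0.032, 0.999, 0.001], [0.999, 0.032, -0.001], [-0.001, 0.001, -1.0]]
force: [0.3, -0.6, 0.8]
opening: 1.004
```

Call:
send_rows(
  moves=[0,0,0,0,1,-0.4,1,0,0,0,0,1,0,1,0,0,0,0,1,0,1,0,0,0,0,0.4,0,1,0,0,0,0,0.2,0,1,0,0,0,0,0,0,1,0,0,0,0,0.2,0,1,0,0,0,0,0.2,0,1,0,0,0,0,0.2,0,1,0,0,0,0,0,0,1,0,0,0,0,0,0,1],
)

```text
time_s: 21.35
position: [0.6022, -0.0936, 0.0799]
tcp_rot: [[-0.033, 0.999, 0.001], [0.999, 0.033, -0.001], [-0.001, 0.001, -1.0]]
force: [0.2, -4.5, 3.1]
opening: 0.998
```

```bash
python3 - <<'E'
from h import *
s=read_state();print(s['position'],s['force'])
E
```

```text
[ 0.60215315 -0.09357326  0.07985573] [ 0.22600474 -4.46698978  3.05826337]
```

Back off and look again from the same viewpoint.

Call:
send_rows(
  moves=[0,0,0,0,-1,0,1,0,0,0,0,-3,1,1,0,0,0,0,0,4,1,0,0,0,0,0,4,1,0,0,0,0,0,4,1,0,0,0,0,0,5,1,0,0,0,0,0,5,1,0,0,0,0,2.2,4,1,0,0,0,0,0,0,1,0,0,0,0,0,0,1,0,0,0,0,0,0,1],
)

```text
time_s: 22.45
position: [0.6003, -0.1107, 0.3472]
tcp_rot: [[-0.033, 0.999, -0.004], [0.999, 0.033, 0.002], [0.002, -0.004, -1.0]]
force: [-0.6, -0.7, 0.3]
opening: 1.002
```

```bash
cat > m2.py <<'E'
from meas import *
import sys
fn=sys.argv[1]
c=snap('wrist',fn+'.png');s=read_state();print(s['time_s'],s['position'])
hsv=cv2.cvtColor(cv2.cvtColor(c['pixels'],4),cv2.COLOR_BGR2HSV);V=hsv[...,2].astype(float);S=hsv[...,1].astype(float)
print(proj(c,[[.4828,.0274,.069],[.7084,.0345,.069],[.5844,.0832,.069],[.6,-.1027,.069],[.5,0,.093],[.694,0,.093],[.59,.064,.093],[.59,-.085,.093]]).round(1).tolist())
P=proj(c,[[.4828,.0274,.069],[.7084,.0345,.069],[.5844,.0832,.069],[.6,-.1027,.069],[.4955,.0233,.093],[.6946,.0299,.093],[.5734,.064,.093],[.5635,-.0855,.093]]).round().astype(int)
def cross(line,lo,th,up=True):
    for i in range(len(line)-1):
        a,b=line[i],line[i+1]
        if (up and a<th<=b) or (not up and a>=th>b): return lo+i+(th-a)/(b-a)
def fit(Q,z,n):
    Q=[p for p in Q if None not in p]; o,d,a=ang(c,Q,z); print(n,len(Q),o.round(4),round(float(a),2)); return o,d
r1=P[0][1]; R0=range(r1-30,r1+28)
W=lambda p,k=8:(p-k,p+k)
a=P[0][0];dL=fit([(cross(V[r,a-5:a+9],a-5,175),r) for r in R0],.069,'deck near')
a=P[1][0];dR=fit([(cross(V[r,a-5:a+8],a-5,208,False),r) for r in R0],.069,'deck far')
a=P[3][1];dB=fit([(q,cross(V[a-5:a+8,q],a-5,205,False)) for q in list(range(265,300))+list(range(325,390))],.069,'deck -y')
a=P[4][0];cL=fit([(cross(V[r,a-5:a+8],a-5,185,False),r) for r in R0],.093,'car near')
a=P[5][0];cR=fit([(cross(V[r,a-6:a+7],a-6,190),r) for r in R0],.093,'car far')
a=P[6][1];cT=fit([(q,cross(-S[max(0,a-10):a+8,q],max(0,a-10),-80,False)) for q in range(260,355)],.093,'car +y')
a=P[7][1];cB=fit([(q,cross(S[a-8:a+9,q],a-8,80,False)) for q in range(260,355)],.093,'car -y')
C=[inter(x,y) for x,y in((cL,cT),(cR,cT),(cR,cB),(cL,cB))]; print(np.round([np.linalg.norm(C[k]-C[k-1]) for k in range(4)],4)); C=np.mean(C,0)
D=np.array([.597,-.0096]); t=np.radians(1.9);R=np.array([[np.cos(t),-np.sin(t)],[np.sin(t),np.cos(t)]]);print('ctr',C,'offset mm',1e3*R.T@(C-D))
E
python3 m2.py w12
python3 - <<'E'
from h import *
t=snap('top','top12.png'); cv2.imwrite('pics/top12z.png',cv2.resize(cv2.cvtColor(t['pixels'],4)[125:260,235:425],None,fx=4,fy=4,interpolation=cv2.INTER_CUBIC))
t=snap('side','s12.png'); cv2.imwrite('pics/s12z.png',cv2.resize(cv2.cvtColor(t['pixels'],4)[90:300,200:440],None,fx=3,fy=2.8,interpolation=cv2.INTER_CUBIC))
E
```

```text
22.5 [ 0.60024502 -0.11084947  0.34685602]
[[235.6, 59.1], [408.9, 59.5], [314.7, 13.8], [321.8, 161.5], [245.1, 80.2], [399.5, 85.8], [318.5, 25.9], [314.8, 150.8]]
deck near 58 [0.483  0.0249] -88.16
deck far 58 [0.7084 0.0325] -88.22
deck -y 45 [ 0.6686 -0.1007] 1.52
car near 58 [0.4959 0.0274] -88.0
car far 58 [0.6956 0.0235] -88.09
car +y 95 [0.564  0.0658] 1.9
car -y 95 [ 0.5796 -0.0826] 1.92
[0.1488 0.1995 0.1487 0.1993]
ctr [ 0.59683794 -0.00754442] offset mm [-0.09382003  2.05982055]
```

View pics/w12.png

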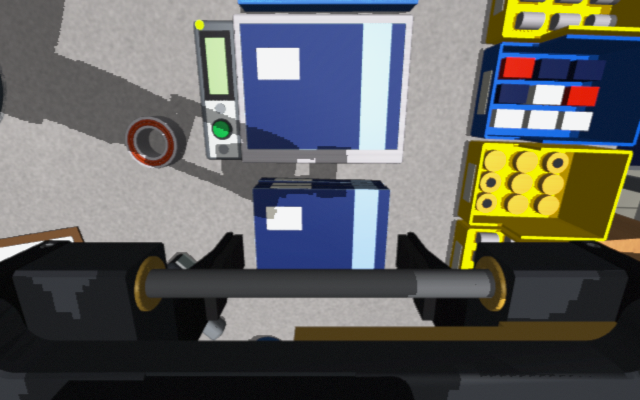

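View pics/s12z.png

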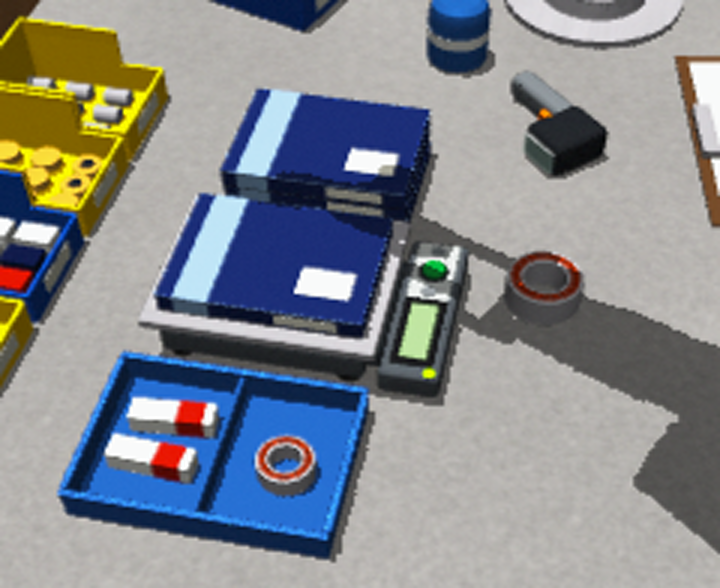

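The carton is flat on the deck, square, and within 2 mm of centre. The bearing is in the tray and the stack stands. Before handing in, I'll check quickly that the lower cartons and bystanders didn't move.

```bash
python3 - <<'E'
from h import *
a=load('s7')['pixels'];b=load('s12')['pixels']
d=(cv2.absdiff(a,b).max(2)>40)
v=cv2.cvtColor(b,4); v[d]=(0,0,255); st=np.hstack([cv2.cvtColor(a,4)[90:200,250:360],v[90:200,250:360]])
cv2.imwrite('pics/diff.png',cv2.resize(st,None,fx=3.5,fy=3.5,interpolation=cv2.INTER_NEAREST))
# top views: stack outer edge and near edge before/after
for n in('top0','top12'):
    t=load(n); h=cv2.cvtColor(cv2.cvtColor(t['pixels'],4),cv2.COLOR_BGR2HSV); m=cv2.inRange(h,(105,80,20),(125,255,170)); ys,xs=np.nonzero(m[130:210,355:425]); print(n,xs.min()+355,xs.max()+355,ys.min()+130,ys.max()+130)
s=read_state();print(s['force'],s['time_s'])
E
```

```text
top0 360 405 135 194
top12 373 403 138 194
[ 0.00846268 -0.11845498 -0.19193   ] 22.6
```

View pics/diff.png

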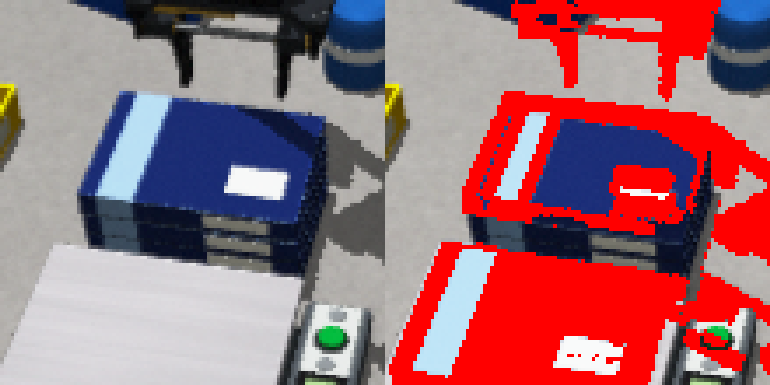

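```bash
ls pics | tail -3
```

```text
w9.png
wrist0.npz
wrist0.png
```

The faces of the lower cartons show no change from before the push; only the removed top carton and shadows differ. The arm is clear, so I'll hand in.

```bash
python3 -c "
from rig import hand_in; print(hand_in())"
```

```text
the job is handed in; nothing more can be done
None
```

The job is done and handed in at about 22.6 s on the robot's clock, well under the 67 s limit.

- **Bearing:** I gripped the smaller bearing on the deck, carried it to the near half of the tray, lowered it until it touched the floor (5.5 N), and released it. The last side picture shows it lying flat there.
- **Zero key:** With the deck empty, I pressed the green key down to its stop (about 5 mm of travel, 18 N) and let it up.
- **Carton:** I slid the top carton sideways with both fingertips, using about 3 to 5 N. The last push moved it about 6 mm where I had aimed for 4 mm. It ended about 2 mm past centre in y and 0.1 mm off in x, square to within about 0.1°, and the last pictures show it flat.
- **The rest:** The faces of the lower cartons looked unchanged from before to after the push. The fingers were clear of everything at the end.

**Measurement limits:** The deck measured about 4 mm smaller than its stated size each way. I took this as symmetric edge shading, so its centre is only good to about 2 mm. I did not measure the lower cartons' positions separately, or check the other objects for movement beyond seeing no contact.

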